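Tidy the conservation bench

TASK

Tidy the cutting mat: put both craft knives in the aluminium tray, lying flat side by side, lay the paint brush flat in the blue tray, and stand the glue bottle and the varnish jar upright in the wooden caddy, one in each bay (either bay). Set things down rather than dropping them, do not tip the bottle or the jar, and leave the paint tin where it stands.

Things in the scene. Friction and masses are not known exactly. Their poses are not given: they have to be found in the camera images.
- yellow_knife: Yellow craft knife with its blade drawn in, lying flat: 115 mm long (along its x; x -57.5 to +57.5), 22 mm wide, 16 mm high, about 60 g; steel-grey nose at +x, black slider on the upper side (2 mm proud), black butt at -x. Origin: middle of the underside, z up. Can be gripped across the middle (along its y).
- red_knife: Red craft knife with its blade drawn in, lying flat: 115 mm long (along its x; x -57.5 to +57.5), 22 mm wide, 16 mm high, about 60 g; steel-grey nose at +x, black slider on the upper side (2 mm proud), black butt at -x. Origin: middle of the underside, z up. Can be gripped across the middle (along its y).
- brush: Flat paint brush lying flat, 128 mm long, about 40 g: pale wooden handle 16 mm wide and 14 mm high (x -68 to +15 mm), steel ferrule 26 mm wide (x +15 to +33), white bristle head 24 mm wide (rigid; x +33 to +60). Origin: on the underside, under the handle 15 mm behind the ferrule, close to the centre of mass: grip there, along its y. z up.
- bottle: White plastic glue bottle with a grey label band, standing: round body 44 mm in diameter up to 70 mm, sloping shoulder to 78 mm, narrow white cap 22 mm in diameter up to 98 mm; 80 to 170 g. Origin: centre of the underside, z up.
- jar: Brown varnish jar with a brass-coloured screw lid, standing: 48 mm in diameter all the way up (lid too), 70 mm high, 105 to 210 g. Origin: centre of the underside, z up.
- tin: White paint tin with a blue band at its foot and a steel rim, 64 mm in diameter, 62 mm high; it stands among the things and is to stay where it is. Origin: centre of the underside, z up.
- knife_tray: Bare aluminium tray for the knives. Low open tray fixed to the table, 22 mm high, walls and floor 4 mm thick (inner floor 4 mm above the table). Outside 138 mm along its x by 168 mm along its y, inside 130 by 160 mm. Room for two knives side by side, both along its y. Origin: centre of the underside, z up.
- brush_tray: Blue plastic tray for the brush. Low open tray fixed to the table, 22 mm high, walls and floor 4 mm thick (inner floor 4 mm above the table). Outside 98 mm along its x by 188 mm along its y, inside 90 by 180 mm; the brush fits along its y. Origin: centre of the underside, z up.
- caddy: Wooden caddy for bottles and jars, fixed to the table, 32 mm high, outside 85 mm along its x by 165 mm along its y, walls, floor and divider 5 mm thick. One divider across the middle makes two bays, each 75 by 75 mm inside, centred 40 mm either side of the origin along its y; each takes one container. Inner floor 5 mm above the table. Origin: centre of the underside, z up.
Things that resemble listed ones, but are neither listed nor needed, are in the scene too. Several things look just like the brush: the one meant starts farthest to the robot's left.

How it is judged (in metres and radians):
At the end, for the whole second after the job is handed in: Both knives lie flat (within 7 degrees, right side up) on the aluminium tray's floor, not one on the other; the brush lies so on the blue tray's floor; bottle and jar stand upright (within 7 degrees) on the floor of the caddy's bays; all released and at rest (x of yellow_knife in the frame of knife_tray between -0.065 and 0.065 m and y of yellow_knife in the frame of knife_tray between -0.08 and 0.08 m and z of yellow_knife in the frame of knife_tray between 0 and 0.01 m and angle between each of yellow_knife, red_knife, brush, bottle, jar's own z axis and vertical below 0.12 rad and linear speed of each of yellow_knife, red_knife, brush, bottle, jar below 0.02 m/s and angular speed of each of yellow_knife, red_knife, brush, bottle, jar below 0.2 rad/s and x of red_knife in the frame of knife_tray between -0.065 and 0.065 m and y of red_knife in the frame of knife_tray between -0.08 and 0.08 m and z of red_knife in the frame of knife_tray between 0 and 0.01 m and x of brush in the frame of brush_tray between -0.045 and 0.045 m and y of brush in the frame of brush_tray between -0.09 and 0.09 m and z of brush in the frame of brush_tray between 0 and 0.01 m and x of bottle in the frame of caddy between -0.036 and 0.036 m and y of bottle in the frame of caddy between -0.076 and 0.076 m and z of bottle in the frame of caddy between 0 and 0.011 m and x of jar in the frame of caddy between -0.036 and 0.036 m and y of jar in the frame of caddy between -0.076 and 0.076 m and z of jar in the frame of caddy between 0 and 0.011 m); the robot touches nothing.
It fails at once if the paint tin is shifted by more than 20 mm (distance of tin from where it was at the start of the episode above 0.02 m).
It fails at once if the bottle or the jar is tipped over (leans by more than 40 degrees) (angle between any of bottle, jar's own z axis and vertical above 0.7 rad).
It fails at once if a knife or the brush is dropped or thrown (moves faster than 0.8 m/s, a fall of some 35 mm, out of the fingers' hold) ((linear speed of yellow_knife above 0.8 m/s and contact force between the fingers and yellow_knife below 0.05 N) or (linear speed of red_knife above 0.8 m/s and contact force between the fingers and red_knife below 0.05 N) or (linear speed of brush above 0.8 m/s and contact force between the fingers and brush below 0.05 N)).
It fails at once if the bottle or the jar is dropped or thrown (moves faster than 0.8 m/s, a fall of some 35 mm, out of the fingers' hold) ((linear speed of bottle above 0.8 m/s and contact force between the fingers and bottle below 0.05 N) or (linear speed of jar above 0.8 m/s and contact force between the fingers and jar below 0.05 N)).
It also fails if it takes over 136 s, if anything falls off the work surface, if the arm or the gripper's body presses on something with over 40 N, if the wrist force passes 120 N, or if a joint passes its speed limit or range.

ROBOT

A 6-joint arm with a two-finger parallel gripper is mounted at the origin on the work surface. World frame = base frame: x ahead of the robot, y to its left, z up, the work surface at z = 0. Lengths are in m, angles in degrees, forces in N, time in s.
With the tool pointing down it reaches from about 0.375 to 0.9 m from the base axis. Payload 3.1 kg.
Tool frame: the origin (TCP) lies on the centre line of the jaws, within the pads' length; the fingertips stand 8 mm ahead of it and the grasp point (between the pads) lies 11 mm behind it; z points along the fingers, y is the line along which they close (so a half turn about z gives the same grasp; the last joint's range is limited). The gripper opens to 87 mm and grips with 3 to 60 N. Pads are 19 mm wide; open, the fingers measure 117 mm over their backs; the gripper's body (75 mm by 190 mm) begins 51 mm behind the grasp point.
Start: joints at [-83.68, 30.224, 82.088, -0, 67.689, -10.227], TCP at [0.178, -0.599, 0.231] pointing down, gripper open.
Joint ranges: [-176.69, 176.69], [-43.24, 126.21], [12.49, 139.97], [-82, 262], [0, 151.66], [-163.58, 163.58]. Speed limits (degrees/s): [159.86, 159.86, 180, 180, 180, 180].

INTERFACE

Orientations are given as a 3x3 rotation matrix whose columns are the frame's x, y, z axes.
In Python, from rig import * gives the robot as it stands.
- The arm moves only by the tool step_arm, never from a script. Its argument "targets" is a list of rows, each a list of 5 numbers: the opening, from -1 (shut) to 1 (fully open), then the shift along the world's x, y, z normalised to -1 to 1, where 1 is 0.25 m, then the turn about the world's z normalised to -1 to 1, where 1 is 180 degrees. In form: [[fingers, x, y, z, turn], ...]. A call has 1 to 20 rows; each row is the pose to reach, as a shift and turn from the pose commanded when the call began, turning the shorter way round; what a row does not reach only later rows make up. A row lasts 1/10 s, in which the tool goes at most 50 mm and 8.59 degrees, less where a joint would pass 70% of its speed; a pose out of reach is approached as far as the arm can. A call with a number of a shift or a turn outside -1 to 1 is refused whole. A call with a gripper value outside its range is refused whole. The fingers move at their own pace and stop on an object; the grip force is fixed at half the most. Time passes only in rows, so rows that repeat a pose let the fingers close. It gives the time, the measured TCP pose, the force, the opening and the grip force at its end, in the units of the state.
- read_state(): the state, without advancing time (a new reading comes with each control period).
- capture(name): name is "scene" or "top"; returns a dict with "color" (420x560x3 uint8, red, green, blue), "mtx" (3x3 intrinsics, pixels), "pose" (4x4, takes a point from camera to world coordinates). Camera axes: x right, y down, z forward; pixel columns grow to the right and rows downward; lengths in m; the calibration is good to about 2 mm. A picture is of the moment at which its call begins. There is no depth.
- hand_in(): hands the job in; it is judged then, once.
The state is a dict: "time_s": time; "joint_positions": joint angles; "qvel": joint speeds; "tau": joint torques, N m; "position": TCP position; "tcp_rot": TCP orientation; "force": force on the tool from outside, world axes, zero at the start; "moment": the same for the moment, N m; "opening": opening from 0.0 (shut) to 1.0 (fully open); "grasp_force": force on a finger pad.
Only numpy, scipy, OpenCV 4.12 (cv2) and the standard library are available. Lean on these libraries where they do the work, as an engineer would, in place of code of your own. Each camera call takes 0.05 s, during which the arm holds its last target. There are 200 camera calls.

## Working session

There is one attempt and no reset: what is moved stays moved. The work goes in short steps, Python scripts to look and compute and a tool call to move; the robot and the scene stay as the last step left them, time stands still between calls to the robot, and variables do not carry over. Pictures are saved under pics/ and viewed, at most 14 in all, crops included, and the job is handed in when it is done.

Besides the shell and the picture viewer there is one more tool, called after "Call:" by a JSON object that holds its "api" and its "payload", one argument or row to a line. step_arm: Moves the arm, as the interface text tells. Scaled input: -1 to 1 covers 0.25 m each way for a shift and 180 degrees each way for a turn. Its arguments: {"type":"object","properties":{"targets":{"type":"array","items":{"type":"array","items":{"type":"number"}}}},"required":["targets"]}

```bash
mkdir -p pics
python3 - <<'E'
from rig import *
import cv2,numpy as np
for n in("scene","top"):
    c=capture(n);cv2.imwrite(f"pics/{n}0.png",c["color"][:,:,::-1]);np.savez(f"{n}0.npz",**c)
    print(n,c["mtx"].round(1).tolist(),c["pose"].round(3).tolist())
s=read_state();print(s["time_s"],s["position"],s["tcp_rot"],s["opening"])
E
```

```text
scene [[458.3, 0.0, 279.9], [0.0, 458.3, 208.7], [0.0, 0.0, 1.0]] [[0.249, 0.651, -0.717, 1.12], [0.968, -0.153, 0.198, -0.203], [0.019, -0.743, -0.669, 0.696], [0.0, 0.0, 0.0, 1.0]]
top [[528.1, 0.0, 293.6], [0.0, 528.1, 203.6], [0.0, 0.0, 1.0]] [[-0.03, -0.994, 0.107, 0.301], [-0.999, 0.027, -0.024, 0.013], [0.021, -0.108, -0.994, 1.327], [0.0, 0.0, 0.0, 1.0]]
0.1 [ 0.17795176 -0.59844385  0.22967608] [[ 9.58588846e-01  2.84793564e-01 -2.22688032e-04]
 [ 2.84793443e-01 -9.58586906e-01  1.95919166e-03]
 [ 3.44499344e-04 -1.94147936e-03 -9.99998056e-01]] 0.9990992746680488
```

View pics/top0.png

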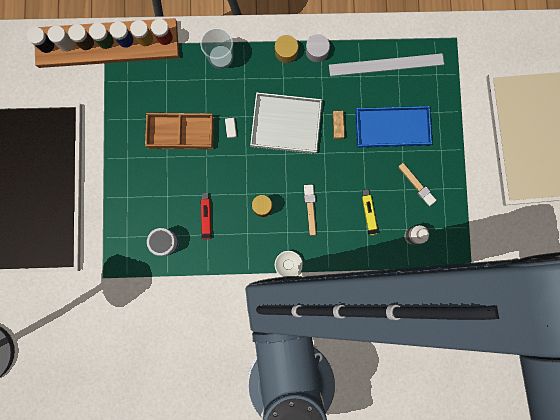

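View pics/scene0.png

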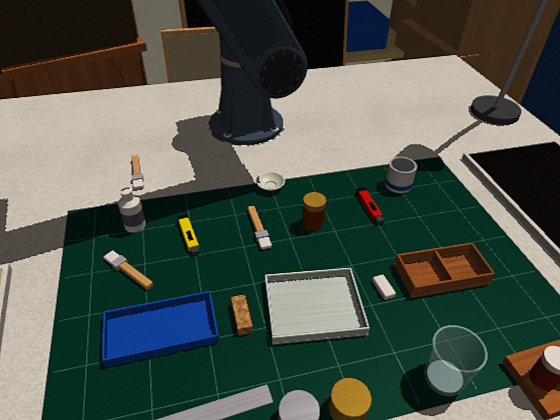

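The top view has the robot at the bottom, so its left is the left of the image.

Candidates, with top-view pixels:
- **Brush:** (310,210), (417,185), and one under the arm at scene (137,172). The one farthest left is (310,210).
- **Jar:** the brass lid at (262,205), or the far pots at (287,48) and (318,48). I choose (262,205), a tall brown body at scene (314,212).
- **Bottle:** (417,233).
- **Tin:** (161,241). The bowl at (288,264) and the glass at (218,48) are distractors.
- **Knives:** red (206,216) and yellow (370,212).

```bash
cat > h.py <<'E'
import cv2,numpy as np
def ray(c,px,z):
    K,P=c["mtx"],c["pose"]; d=P[:3,:3]@np.linalg.solve(K,[px[0],px[1],1.]); o=P[:3,3]
    return o+d*(z-o[2])/d[2]
def proj(c,p):
    P=c["pose"];q=c["mtx"]@(P[:3,:3].T@(np.asarray(p)-P[:3,3]));return q[:2]/q[2]
def blob(c,lo,hi,box,z):
    """min-area rectangle of the biggest colour blob in box (x0,y0,x1,y1), on plane z -> centre, long-axis deg, size"""
    x0,y0,x1,y1=box; h=cv2.cvtColor(c["color"],cv2.COLOR_RGB2HSV)[y0:y1,x0:x1]
    m=cv2.inRange(h,np.array(lo),np.array(hi))
    cs=cv2.findContours(m,cv2.RETR_EXTERNAL,cv2.CHAIN_APPROX_NONE)[0]
    k=max(cs,key=cv2.contourArea)[:,0]+[x0,y0]
    w=np.array([ray(c,p,z)[:2] for p in k],np.float32)
    r=cv2.minAreaRect(w*1000); b=cv2.boxPoints(r)
    e=b[1]-b[0],b[2]-b[1]; l=max(e,key=np.linalg.norm)
    return (np.array(r[0])/1000).round(4),round(np.degrees(np.arctan2(l[1],l[0]))%180,1),np.round(sorted(r[1]),1),k.mean(0).round(1)
E
python3 - <<'E'
from h import *
t=dict(np.load("top0.npz"));s=dict(np.load("scene0.npz"))
def go(n,*a):
    print(n,*blob(*a))
go("red",t,(170,120,60),(180,255,255),(190,185,225,245),.012);go("red2",t,(0,150,60),(6,255,255),(190,185,225,245),.012)
go("yel",t,(22,150,80),(35,255,255),(355,180,385,240),.012)
go("brushhandle",t,(8,60,100),(25,255,255),(298,180,322,240),.010)
go("brushwhite",t,(0,0,140),(180,50,255),(298,175,322,240),.010)
go("jarlid",t,(10,100,80),(30,255,255),(245,190,280,220),.07)
go("bottlecap",t,(0,0,150),(180,50,255),(400,215,440,250),.098)
go("tin",t,(0,0,90),(180,60,255),(140,220,182,262),.062)
go("ktray",t,(0,0,110),(180,60,255),(240,85,330,160),.022)
go("btray",t,(100,120,40),(130,255,255),(345,95,445,155),.022)
go("caddy",t,(3,80,40),(20,255,255),(138,105,222,155),.032)
a=t["color"][185:285,100:460];b=s["color"][140:260,90:430]
im=np.vstack([cv2.resize(a,(800,222),interpolation=2),cv2.resize(b,(800,282),interpolation=2)])
cv2.imwrite("pics/crop1.png",im[:,:,::-1])
E
```

```text
red [0.3625 0.191 ] 0.0 [0. 0.] [210. 238.]
red2 [0.4177 0.2015] 179.4 [22.3 85.3] [205.4 216. ]
yel [ 0.416  -0.2073] 7.7 [23.5 86.7] [369.1 212.2]
brushhandle [ 0.4054 -0.0609] 3.0 [15.7 81.5] [310.9 218.2]
brushwhite [ 0.4686 -0.0584] 178.4 [25.2 40.6] [308.8 193.2]
jarlid [0.4363 0.0594] 178.6 [45.4 45.7] [261.4 204.6]
bottlecap [ 0.3607 -0.3049] 102.3 [26.  45.2] [417.4 232. ]
tin [0.3554 0.3017] 0.0 [63.9 64.4] [160.1 241.5]
ktray [ 0.6483 -0.0045] 82.4 [142.6 167.8] [284.5 124. ]
btray [ 0.6318 -0.2771] 90.3 [102.6 192.9] [392.9 126.3]
caddy [0.6317 0.2615] 88.6 [ 89.2 169.1] [179.2 130.6]
```

View pics/crop1.png

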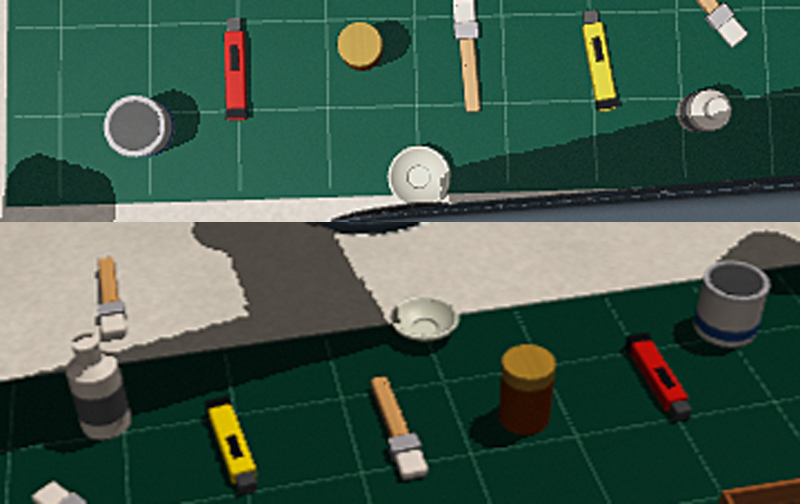

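The crop confirms it: the brown jar with the brass lid, the leftmost brush with its head away from the robot, both knives with their noses away, and the glue bottle with the label band. I'm going for the yellow knife first.

Call:
{"api": "step_arm", "payload": {
  "targets": [
    [0.15,0.6,1,-0.32,-0.049],
    [0.15,0.6,1,-0.32,-0.049],
    [0.15,0.6,1,-0.32,-0.049],
    [0.15,0.6,1,-0.32,-0.049],
    [0.15,0.6,1,-0.32,-0.049],
    [0.15,0.6,1,-0.32,-0.049],
    [0.15,0.6,1,-0.32,-0.049],
    [0.15,0.6,1,-0.32,-0.049],
    [0.15,0.6,1,-0.32,-0.049],
    [0.15,0.6,1,-0.32,-0.049]
  ]
}}

```text
time_s: 1.1
position: [0.3279, -0.3511, 0.151]
tcp_rot: [[0.991, 0.133, 0.001], [0.133, -0.991, -0.002], [0.001, 0.002, -1.0]]
force: [0.0, -0.6, 0.1]
opening: 0.577
grasp_force: 0.0
```

```bash
cat >> h.py <<'E'
def st():
    from rig import read_state
    s=read_state();R=s["tcp_rot"]
    print(s["time_s"],np.round(s["position"],4),"head",round(np.degrees(np.arctan2(R[1][0],R[0][0])),2),"open",round(s["opening"]*87,1),"F",np.round(s["force"],1),"grip",s["grasp_force"],"q6",s["joint_positions"][5])
E
python3 - <<'E'
from h import *
st()
t=dict(np.load("top0.npz"));s=dict(np.load("scene0.npz"))
print(ray(t,(421.8,232.2),.098),ray(s,(126.1,190.6),.098))
print(ray(t,(261.4,204.6),.07))
for z in(.005,.012,.018): print(ray(t,(369.1,212.2),z))
E
```

```text
1.1 [ 0.3279 -0.3511  0.151 ] head 7.62 open 50.2 F [ 0.  -0.6  0.1] grip 0.0 q6 22.075435552673156
[ 0.35786296 -0.31465553  0.098     ] [ 0.35470188 -0.31475718  0.098     ]
[0.43606746 0.05965415 0.07      ]
[ 0.41635018 -0.20869806  0.005     ]
[ 0.41573933 -0.20752539  0.012     ]
[ 0.41521574 -0.20652025  0.018     ]
```

Call:
{"api": "step_arm", "payload": {
  "targets": [
    [0.15,0.362,0.568,-0.36,0],
    [0.15,0.362,0.568,-0.36,0],
    [0.15,0.362,0.568,-0.36,0],
    [0.15,0.362,0.568,-0.36,0],
    [0.15,0.362,0.568,-0.36,0],
    [0.15,0.362,0.568,-0.46,0],
    [0.15,0.362,0.568,-0.52,0],
    [0.15,0.362,0.568,-0.56,0],
    [0.15,0.362,0.568,-0.56,0],
    [-0.8,0.362,0.568,-0.56,0],
    [-0.8,0.362,0.568,-0.56,0],
    [-0.8,0.362,0.568,-0.56,0],
    [-0.8,0.362,0.568,-0.56,0],
    [-0.8,0.362,0.568,-0.56,0],
    [-0.8,0.362,0.568,-0.56,0]
  ]
}}

```text
time_s: 2.6
position: [0.4187, -0.2072, 0.011]
tcp_rot: [[0.991, 0.135, 0.001], [0.135, -0.991, -0.001], [0.001, 0.001, -1.0]]
force: [-0.7, 0.3, 4.7]
opening: 0.248
grasp_force: 30.0
```

Call:
{"api": "step_arm", "payload": {
  "targets": [
    [-0.8,0,0,0.12,0],
    [-0.8,0,0,0.25,0],
    [-0.8,0.1,0.1,0.4,0.04],
    [-0.8,0.25,0.25,0.4,0.085],
    [-0.8,0.4,0.4,0.4,0.13],
    [-0.8,0.5,0.5,0.4,0.175],
    [-0.8,0.6,0.6,0.4,0.22],
    [-0.8,0.7,0.7,0.4,0.265],
    [-0.8,0.8,0.796,0.4,0.31],
    [-0.8,0.8,0.796,0.4,0.355],
    [-0.8,0.8,0.796,0.4,0.4],
    [-0.8,0.8,0.796,0.4,0.415],
    [-0.8,0.8,0.796,0.4,0.415],
    [-0.8,0.8,0.796,0.4,0.415]
  ]
}}

```text
time_s: 4.0
position: [0.6181, -0.0079, 0.1102]
tcp_rot: [[0.133, 0.991, -0.001], [0.991, -0.133, 0.0], [0.0, -0.001, -1.0]]
force: [0.1, -0.4, -0.8]
opening: 0.25
grasp_force: 30.0
```

Run:
```python
from rig import *
from h import *
st()
c=capture("top");np.savez("top1.npz",**c)
cv2.imwrite("pics/t1.png",cv2.resize(c["color"][70:280,130:450],(800,525))[:,:,::-1])
```

```text
4.0 [ 0.6181 -0.0079  0.1102] head 82.37 open 21.7 F [ 0.1 -0.4 -0.8] grip 29.998548924922943 q6 -3.4516542129008445
```

View pics/t1.png

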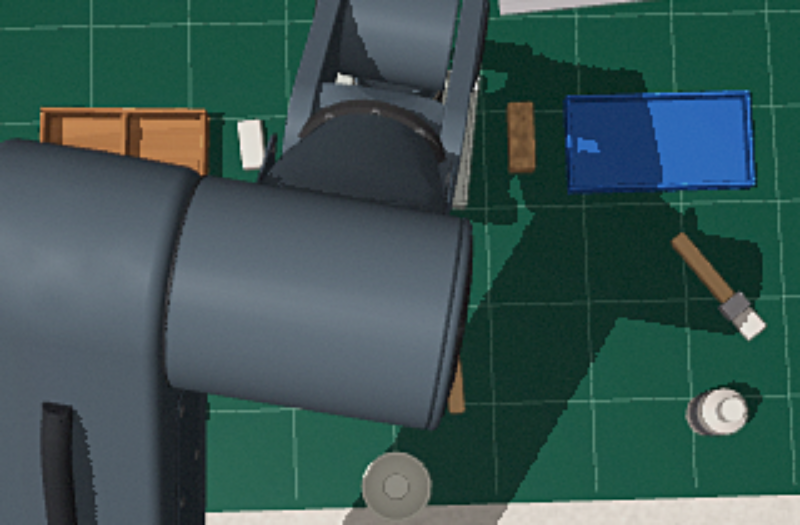

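The yellow knife is held above the tray. The bottle is clear at crop (715,410) and its position hasn't changed. Now I lower and release.

Call:
{"api": "step_arm", "payload": {
  "targets": [
    [-0.8,0.222,0,0,0],
    [-0.8,0.222,0,0,0],
    [-0.8,0.222,0,-0.15,0],
    [-0.8,0.222,0,-0.25,0],
    [-0.8,0.222,0,-0.31,0],
    [-0.8,0.222,0,-0.35,0],
    [-0.8,0.222,0,-0.37,0],
    [-0.8,0.222,0,-0.384,0],
    [-0.8,0.222,0,-0.384,0],
    [-0.8,0.222,0,-0.384,0],
    [-0.2,0.222,0,-0.384,0],
    [-0.2,0.222,0,-0.384,0],
    [-0.2,0.222,0,-0.384,0],
    [-0.2,0.222,0,-0.384,0],
    [-0.2,0.222,0,-0.3,0],
    [-0.2,0.222,0,-0.15,0],
    [-0.2,0.222,0,0.05,0]
  ]
}}

```text
time_s: 5.75
position: [0.6719, -0.0078, 0.1215]
tcp_rot: [[0.132, 0.991, -0.006], [0.991, -0.132, 0.001], [0.0, -0.006, -1.0]]
force: [1.4, 0.1, 0.4]
opening: 0.399
grasp_force: 0.0
```

Call:
{"api": "step_arm", "payload": {
  "targets": [
    [0.15,-0.15,0.1,0,-0.045],
    [0.15,-0.3,0.25,0,-0.09],
    [0.15,-0.45,0.4,0,-0.135],
    [0.15,-0.6,0.5,0,-0.18],
    [0.15,-0.75,0.65,0,-0.225],
    [0.15,-0.9,0.75,0,-0.27],
    [0.15,-1,0.838,0,-0.315],
    [0.15,-1,0.838,0,-0.36],
    [0.15,-1,0.838,-0.1,-0.405],
    [0.15,-1,0.838,-0.2,-0.45],
    [0.15,-1,0.838,-0.25,-0.461],
    [0.15,-1,0.838,-0.25,-0.461],
    [0.15,-1,0.838,-0.34,-0.461],
    [0.15,-1,0.838,-0.41,-0.461],
    [0.15,-1,0.838,-0.45,-0.461],
    [0.15,-1,0.838,-0.45,-0.461],
    [-0.8,-1,0.838,-0.45,-0.461],
    [-0.8,-1,0.838,-0.45,-0.461],
    [-0.8,-1,0.838,-0.45,-0.461],
    [-0.8,-1,0.838,-0.45,-0.461]
  ]
}}

```text
time_s: 7.75
position: [0.4244, 0.2015, 0.0111]
tcp_rot: [[1.0, -0.01, 0.001], [-0.01, -1.0, 0.0], [0.001, -0.0, -1.0]]
force: [1.0, 0.1, -0.5]
opening: 0.294
grasp_force: 0.0
```

Call:
{"api": "step_arm", "payload": {
  "targets": [
    [-0.8,0,0,0,0],
    [-0.8,0,0,0,0],
    [-0.8,0,0,0,0],
    [-0.8,0,0,0.12,0],
    [-0.8,0,0,0.25,0],
    [-0.8,0.1,-0.1,0.4,0.04],
    [-0.8,0.2,-0.22,0.4,0.085],
    [-0.8,0.3,-0.34,0.4,0.13],
    [-0.8,0.4,-0.44,0.4,0.175],
    [-0.8,0.5,-0.54,0.4,0.22],
    [-0.8,0.6,-0.64,0.4,0.265],
    [-0.8,0.7,-0.74,0.4,0.31],
    [-0.8,0.792,-0.81,0.4,0.355],
    [-0.8,0.792,-0.81,0.4,0.4],
    [-0.8,0.792,-0.81,0.4,0.445],
    [-0.8,0.792,-0.81,0.4,0.461],
    [-0.8,0.792,-0.81,0.4,0.461],
    [-0.8,0.792,-0.81,0.4,0.461]
  ]
}}

```text
time_s: 9.55
position: [0.6216, -0.001, 0.1101]
tcp_rot: [[0.133, 0.991, -0.001], [0.991, -0.133, 0.0], [0.0, -0.001, -1.0]]
force: [-0.5, -0.6, -0.5]
opening: 0.25
grasp_force: 30.0
```

Run:
```python
from rig import *
from h import *
st()
c=capture("scene");np.savez("s1.npz",**c)
cv2.imwrite("pics/s1.png",cv2.resize(c["color"][120:380,90:510],(800,495))[:,:,::-1])
```

```text
9.55 [ 0.6216 -0.001   0.1101] head 82.36 open 21.8 F [-0.5 -0.6 -0.5] grip 29.967197477817535 q6 -2.7373493390977255
```

View pics/s1.png

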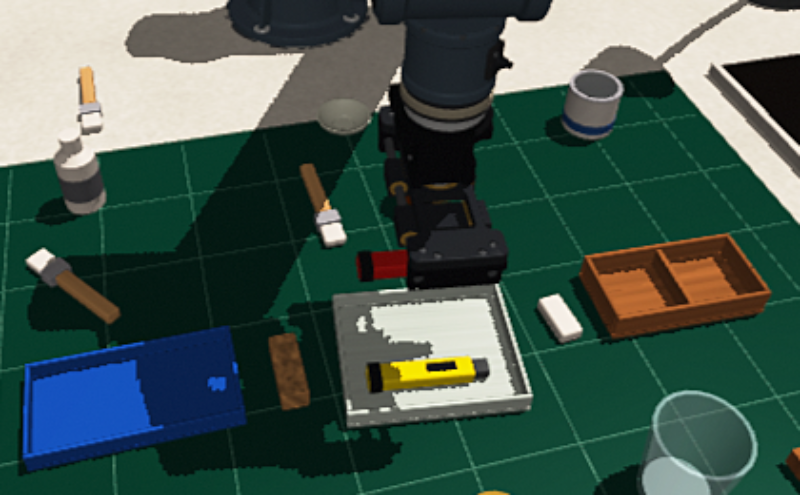

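The yellow knife lies flat in the tray at crop (430,373). The red knife is held above the near half of the tray, so I lower it.

Call:
{"api": "step_arm", "payload": {
  "targets": [
    [-0.8,0,0,-0.15,0],
    [-0.8,0,0,-0.25,0],
    [-0.8,0,0,-0.31,0],
    [-0.8,0,0,-0.35,0],
    [-0.8,0,0,-0.37,0],
    [-0.8,0,0,-0.384,0],
    [-0.8,0,0,-0.384,0],
    [-0.8,0,0,-0.384,0],
    [-0.2,0,0,-0.384,0],
    [-0.2,0,0,-0.384,0],
    [-0.2,0,0,-0.384,0],
    [-0.2,0,0,-0.384,0],
    [-0.2,0,0,-0.3,0],
    [-0.2,0,0,-0.15,0],
    [-0.2,0,0,0.05,0],
    [-0.2,0,0,0.05,0]
  ]
}}

```text
time_s: 11.2
position: [0.627, -0.0018, 0.1299]
tcp_rot: [[0.132, 0.991, 0.014], [0.991, -0.132, -0.002], [-0.001, 0.014, -1.0]]
force: [1.2, -0.6, 0.4]
opening: 0.4
grasp_force: 0.0
```

Jar next: the gripper body would pass close to it during the brush grasp.

Call:
{"api": "step_arm", "payload": {
  "targets": [
    [1,-0.2,0.06,0,0],
    [1,-0.38,0.12,0,0.034],
    [1,-0.56,0.18,0,0.034],
    [1,-0.744,0.243,0,0.034],
    [1,-0.744,0.243,0,0.034],
    [1,-0.744,0.243,0,0.034],
    [1,-0.744,0.243,-0.1,0.034],
    [1,-0.744,0.243,-0.2,0.034],
    [1,-0.744,0.243,-0.28,0.034],
    [1,-0.744,0.243,-0.326,0.034],
    [1,-0.744,0.243,-0.326,0.034],
    [-0.5,-0.744,0.243,-0.326,0.034],
    [-0.5,-0.744,0.243,-0.326,0.034],
    [-0.5,-0.744,0.243,-0.326,0.034],
    [-0.5,-0.744,0.243,-0.326,0.034],
    [-0.5,-0.744,0.243,-0.326,0.034],
    [-0.5,-0.744,0.243,-0.326,0.034]
  ]
}}

```text
time_s: 12.9
position: [0.4359, 0.0597, 0.0418]
tcp_rot: [[0.025, 1.0, 0.0], [1.0, -0.025, -0.0], [-0.0, 0.0, -1.0]]
force: [1.0, -0.3, 2.6]
opening: 0.544
grasp_force: 30.2
```

Call:
{"api": "step_arm", "payload": {
  "targets": [
    [-0.5,0,0,0.08,0],
    [-0.5,0,0,0.2,0],
    [-0.5,0.05,0.06,0.3,0],
    [-0.5,0.15,0.18,0.32,0],
    [-0.5,0.27,0.33,0.32,0],
    [-0.5,0.39,0.48,0.32,0],
    [-0.5,0.51,0.63,0.32,0],
    [-0.5,0.63,0.78,0.32,0],
    [-0.5,0.73,0.9,0.32,0],
    [-0.5,0.788,0.967,0.32,0],
    [-0.5,0.788,0.967,0.32,0],
    [-0.5,0.788,0.967,0.32,0],
    [-0.5,0.788,0.967,0.32,0]
  ]
}}

```text
time_s: 14.2
position: [0.6314, 0.3002, 0.1208]
tcp_rot: [[0.026, 1.0, -0.003], [1.0, -0.026, -0.001], [-0.001, -0.003, -1.0]]
force: [0.3, -1.1, -0.9]
opening: 0.544
grasp_force: 30.1
```

Run:
```python
from rig import *
from h import *
st()
c=capture("scene");np.savez("s2.npz",**c)
cv2.imwrite("pics/s2.png",cv2.resize(c["color"][120:380,90:510],(800,495))[:,:,::-1])
```

```text
14.2 [0.6314 0.3002 0.1208] head 88.52 open 47.3 F [ 0.3 -1.1 -0.9] grip 30.07793606026098 q6 17.7942656704813
```

View pics/s2.png

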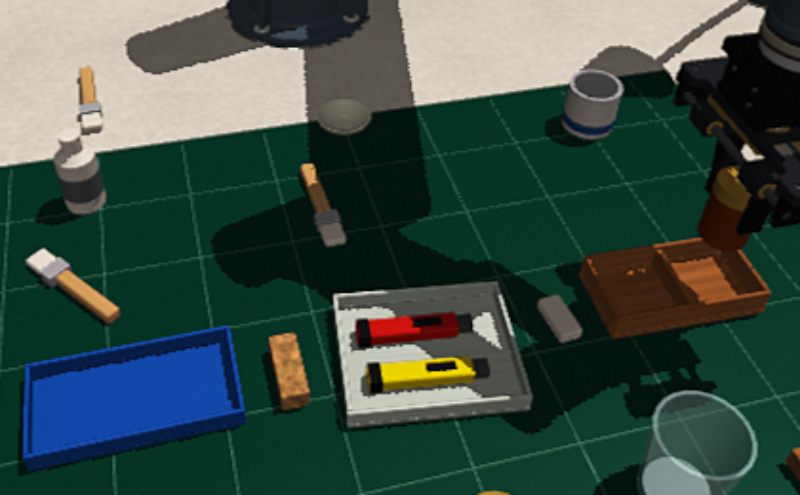

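Both knives lie side by side at crop (405,328) and (430,373). The jar hangs upright over the left bay at crop (725,215). Lowering it now.

Call:
{"api": "step_arm", "payload": {
  "targets": [
    [-0.5,0,0,-0.1,0],
    [-0.5,0,0,-0.18,0],
    [-0.5,0,0,-0.24,0],
    [-0.5,0,0,-0.275,0],
    [-0.5,0,0,-0.29,0],
    [-0.5,0,0,-0.3,0],
    [-0.5,0,0,-0.3,0],
    [-0.5,0,0,-0.3,0],
    [0.6,0,0,-0.3,0],
    [0.6,0,0,-0.3,0],
    [0.6,0,0,-0.3,0],
    [0.6,0,0,-0.3,0],
    [0.6,0,0,-0.3,0],
    [0.6,0,0,-0.2,0],
    [0.6,0,0,-0.05,0],
    [0.6,0,0,0.1,0],
    [0.6,0,0,0.1,0]
  ]
}}

```text
time_s: 15.95
position: [0.6372, 0.3028, 0.1533]
tcp_rot: [[0.025, 1.0, 0.012], [1.0, -0.025, 0.004], [0.004, 0.012, -1.0]]
force: [1.9, 1.3, 0.8]
opening: 0.797
grasp_force: 0.0
```

Call:
{"api": "step_arm", "payload": {
  "targets": [
    [0,-0.1,-0.15,0,-0.045],
    [0,-0.2,-0.3,0,-0.09],
    [0,-0.3,-0.45,0,-0.135],
    [0,-0.4,-0.6,0,-0.18],
    [0,-0.5,-0.75,0,-0.225],
    [0,-0.6,-0.85,0,-0.27],
    [0,-0.7,-0.95,0,-0.315],
    [0,-0.806,-1,0,-0.36],
    [0,-0.806,-1,0,-0.405],
    [0,-0.806,-1,0,-0.45],
    [0,-0.806,-1,0,-0.478]
  ]
}}

```text
time_s: 17.05
position: [0.4311, 0.0512, 0.1464]
tcp_rot: [[0.999, 0.038, -0.0], [0.038, -0.999, 0.0], [-0.0, -0.0, -1.0]]
force: [0.3, -0.6, -0.4]
opening: 0.505
grasp_force: 0.0
```

Call:
{"api": "step_arm", "payload": {
  "targets": [
    [0,0,-0.2,-0.1,0],
    [0,0,-0.35,-0.2,0],
    [0,0,-0.444,-0.3,0],
    [0,0,-0.444,-0.38,0],
    [0,0,-0.444,-0.4,0],
    [0,0,-0.444,-0.46,0],
    [0,0,-0.444,-0.51,0],
    [0,0,-0.444,-0.54,0],
    [0,0,-0.444,-0.54,0],
    [-0.9,0,-0.444,-0.54,0],
    [-0.9,0,-0.444,-0.54,0],
    [-0.9,0,-0.444,-0.54,0],
    [-0.9,0,-0.444,-0.54,0],
    [-0.9,0,-0.444,-0.54,0],
    [-0.9,0,-0.444,-0.54,0],
    [-0.9,0,-0.444,-0.54,0]
  ]
}}

```text
time_s: 18.65
position: [0.4317, -0.0597, 0.0119]
tcp_rot: [[0.999, 0.044, 0.001], [0.044, -0.999, -0.0], [0.001, 0.0, -1.0]]
force: [-0.1, 0.3, 6.0]
opening: 0.178
grasp_force: 30.0
```

Call:
{"api": "step_arm", "payload": {
  "targets": [
    [-0.9,0,0,0.12,0],
    [-0.9,0,0,0.25,0],
    [-0.9,0.1,-0.1,0.4,0.04],
    [-0.9,0.2,-0.22,0.4,0.085],
    [-0.9,0.3,-0.34,0.4,0.13],
    [-0.9,0.4,-0.46,0.4,0.175],
    [-0.9,0.5,-0.56,0.4,0.22],
    [-0.9,0.6,-0.66,0.4,0.265],
    [-0.9,0.7,-0.76,0.4,0.31],
    [-0.9,0.8,-0.854,0.4,0.355],
    [-0.9,0.8,-0.854,0.4,0.4],
    [-0.9,0.8,-0.854,0.4,0.445],
    [-0.9,0.8,-0.854,0.4,0.488],
    [-0.9,0.8,-0.854,0.4,0.488],
    [-0.9,0.8,-0.854,0.4,0.488]
  ]
}}

```text
time_s: 20.15
position: [0.6311, -0.2728, 0.111]
tcp_rot: [[-0.003, 1.0, -0.001], [1.0, 0.003, 0.001], [0.001, -0.001, -1.0]]
force: [0.2, -0.0, -0.7]
opening: 0.18
grasp_force: 30.0
```

Run:
```python
from rig import *
from h import *
st()
c=capture("scene");np.savez("s3.npz",**c)
cv2.imwrite("pics/s3.png",cv2.resize(c["color"][120:380,90:510],(800,495))[:,:,::-1])
```

```text
20.15 [ 0.6311 -0.2728  0.111 ] head 90.18 open 15.6 F [ 0.2 -0.  -0.7] grip 29.99883234500885 q6 -32.85363211740711
```

View pics/s3.png

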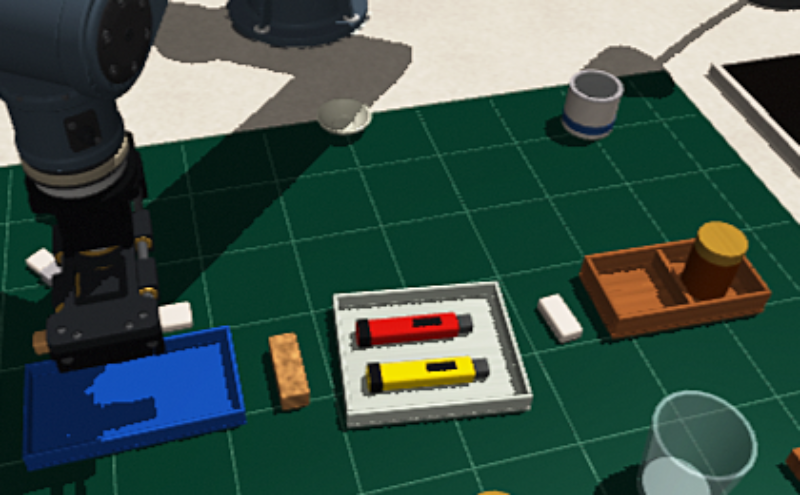

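The jar stands upright in the left bay at crop (715,265). The brush is held level over the blue tray, from (40,343) to (175,317). Lowering it now.

Call:
{"api": "step_arm", "payload": {
  "targets": [
    [-0.9,0,0,-0.15,0],
    [-0.9,0,0,-0.25,0],
    [-0.9,0,0,-0.31,0],
    [-0.9,0,0,-0.35,0],
    [-0.9,0,0,-0.37,0],
    [-0.9,0,0,-0.384,0],
    [-0.9,0,0,-0.384,0],
    [-0.9,0,0,-0.384,0],
    [-0.2,0,0,-0.384,0],
    [-0.2,0,0,-0.384,0],
    [-0.2,0,0,-0.384,0],
    [-0.2,0,0,-0.384,0],
    [-0.2,0,0,-0.384,0],
    [-0.2,0,0,-0.3,0],
    [-0.2,0,0,-0.15,0],
    [-0.2,0,0,0.1,0],
    [-0.2,0,0,0.1,0],
    [-0.2,0,0,0.1,0]
  ]
}}

```text
time_s: 22.0
position: [0.6333, -0.2742, 0.14]
tcp_rot: [[-0.006, 1.0, 0.006], [1.0, 0.006, -0.004], [-0.004, 0.006, -1.0]]
force: [-0.1, -0.2, -0.8]
opening: 0.402
grasp_force: 0.0
```

Call:
{"api": "step_arm", "payload": {
  "targets": [
    [1,-0.15,-0.02,0.132,0],
    [1,-0.3,-0.05,0.132,0],
    [1,-0.5,-0.08,0.132,0],
    [1,-0.7,-0.12,0.132,0],
    [1,-0.9,-0.167,0.132,0],
    [1,-1,-0.167,0.132,0],
    [1,-1,-0.167,0.132,0]
  ]
}}

```text
time_s: 22.7
position: [0.3769, -0.3127, 0.1675]
tcp_rot: [[-0.002, 1.0, -0.006], [1.0, 0.002, 0.006], [0.006, -0.006, -1.0]]
force: [-0.0, 0.0, -0.0]
opening: 0.941
grasp_force: 0.0
```

Call:
{"api": "step_arm", "payload": {
  "targets": [
    [1,-0.102,0,0,0],
    [1,-0.102,0,0,0],
    [1,-0.102,0,0,0],
    [1,-0.102,0,-0.12,0],
    [1,-0.102,0,-0.25,0],
    [1,-0.102,0,-0.37,0],
    [1,-0.102,0,-0.45,0],
    [1,-0.102,0,-0.5,0],
    [1,-0.102,0,-0.5,0],
    [-0.6,-0.102,0,-0.5,0],
    [-0.6,-0.102,0,-0.5,0],
    [-0.6,-0.102,0,-0.5,0],
    [-0.6,-0.102,0,-0.5,0],
    [-0.6,-0.102,0,-0.5,0],
    [-0.6,-0.102,0,-0.5,0],
    [-0.6,-0.102,0,-0.5,0]
  ]
}}

```text
time_s: 24.3
position: [0.3559, -0.3148, 0.0448]
tcp_rot: [[-0.006, 1.0, -0.0], [1.0, 0.006, -0.0], [-0.0, -0.0, -1.0]]
force: [-0.7, -0.1, 3.1]
opening: 0.498
grasp_force: 30.0
```

Call:
{"api": "step_arm", "payload": {
  "targets": [
    [-0.6,0,0,0.1,0],
    [-0.6,0,0,0.22,0],
    [-0.6,0.04,0.08,0.34,0],
    [-0.6,0.1,0.2,0.4,0],
    [-0.6,0.18,0.35,0.4,0],
    [-0.6,0.26,0.5,0.4,0],
    [-0.6,0.34,0.67,0.4,0],
    [-0.6,0.44,0.859,0.4,0]
  ]
}}

```text
time_s: 25.1
position: [0.4645, -0.1016, 0.1445]
tcp_rot: [[-0.005, 1.0, -0.0], [1.0, 0.005, 0.0], [0.0, -0.0, -1.0]]
force: [0.8, -0.8, -1.7]
opening: 0.5
grasp_force: 30.0
```

Call:
{"api": "step_arm", "payload": {
  "targets": [
    [-0.6,0.08,0.16,0,0],
    [-0.6,0.16,0.32,0,0],
    [-0.6,0.24,0.48,0,0],
    [-0.6,0.32,0.64,0,0],
    [-0.6,0.4,0.8,0,0]
  ]
}}

```text
time_s: 25.6
position: [0.5645, 0.0988, 0.1442]
tcp_rot: [[-0.006, 1.0, -0.001], [1.0, 0.006, -0.0], [-0.0, -0.001, -1.0]]
force: [0.5, -0.3, -0.9]
opening: 0.497
grasp_force: 30.0
```

Call:
{"api": "step_arm", "payload": {
  "targets": [
    [-0.6,0.08,0.15,0,0],
    [-0.6,0.16,0.3,0,0],
    [-0.6,0.22,0.42,0,0],
    [-0.6,0.26,0.486,0,0],
    [-0.6,0.26,0.486,0,0],
    [-0.6,0.26,0.486,0,0],
    [-0.6,0.26,0.486,0,0]
  ]
}}

```text
time_s: 26.3
position: [0.6283, 0.2172, 0.144]
tcp_rot: [[-0.005, 1.0, -0.002], [1.0, 0.005, -0.001], [-0.001, -0.002, -1.0]]
force: [-0.2, -0.8, -0.3]
opening: 0.496
grasp_force: 30.0
```

Run:
```python
from rig import *
from h import *
st()
c=capture("scene");np.savez("s4.npz",**c)
cv2.imwrite("pics/s4.png",cv2.resize(c["color"][120:380,90:510],(800,495))[:,:,::-1])
```

```text
26.3 [0.6283 0.2172 0.144 ] head 90.3 open 43.2 F [-0.2 -0.8 -0.3] grip 29.99988648109138 q6 9.1804862926531
```

View pics/s4.png

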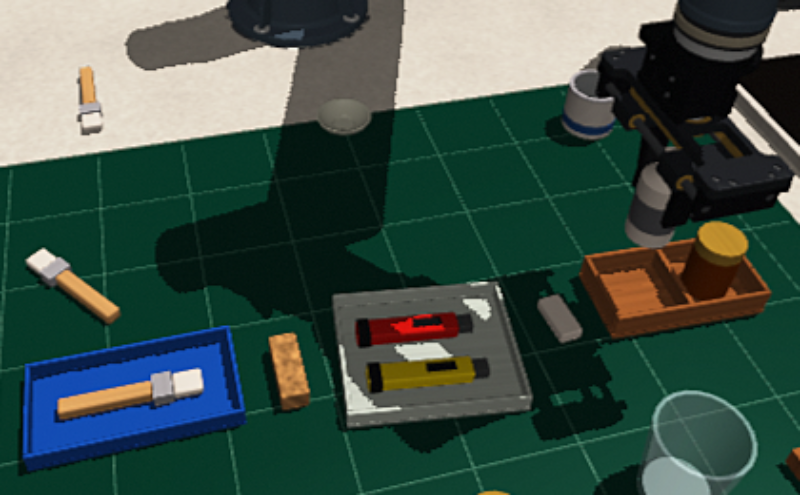

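The brush lies in the blue tray at crop (130,393). The bottle hangs upright over the free bay. Lowering and releasing it.

Call:
{"api": "step_arm", "payload": {
  "targets": [
    [-0.6,0,0,0,0],
    [-0.6,0,0,-0.1,0],
    [-0.6,0,0,-0.2,0],
    [-0.6,0,0,-0.28,0],
    [-0.6,0,0,-0.33,0],
    [-0.6,0,0,-0.36,0],
    [-0.6,0,0,-0.38,0],
    [-0.6,0,0,-0.38,0],
    [-0.6,0,0,-0.38,0],
    [0.6,0,0,-0.38,0],
    [0.6,0,0,-0.38,0],
    [0.6,0,0,-0.38,0],
    [0.6,0,0,-0.38,0],
    [0.6,0,0,-0.38,0],
    [0.6,0,0,-0.3,0],
    [0.6,0,0,-0.15,0],
    [0.6,0,0,0,0],
    [0.6,0,0,0.15,0],
    [0.6,0,0,0.15,0]
  ]
}}

```text
time_s: 28.25
position: [0.6334, 0.2192, 0.1887]
tcp_rot: [[-0.006, 1.0, 0.013], [1.0, 0.006, 0.002], [0.002, 0.013, -1.0]]
force: [0.2, -0.0, 0.3]
opening: 0.8
grasp_force: 0.0
```

Call:
{"api": "step_arm", "payload": {
  "targets": [
    [0.6,-0.2,-0.2,0.2,0],
    [0.6,-0.4,-0.5,0.2,0],
    [0.6,-0.6,-0.8,0.2,0],
    [0.6,-0.7,-1,0.2,0],
    [0.6,-0.7,-1,0.2,0],
    [0.6,-0.7,-1,0.2,0],
    [0.6,-0.7,-1,0.2,0],
    [0.6,-0.7,-1,0.2,0]
  ]
}}

```text
time_s: 29.05
position: [0.4529, -0.0332, 0.2318]
tcp_rot: [[-0.002, 1.0, -0.001], [1.0, 0.002, 0.0], [0.0, -0.001, -1.0]]
force: [0.2, 0.1, 0.1]
opening: 0.801
grasp_force: 0.0
```

Run:
```python
from rig import *
from h import *
st()
c=capture("scene")
cv2.imwrite("pics/s5.png",cv2.resize(c["color"][120:380,90:510],(800,495))[:,:,::-1])
```

```text
29.05 [ 0.4529 -0.0332  0.2318] head 90.11 open 69.7 F [0.2 0.1 0.1] grip 0.0 q6 -18.43321394462345
```

View pics/s5.png

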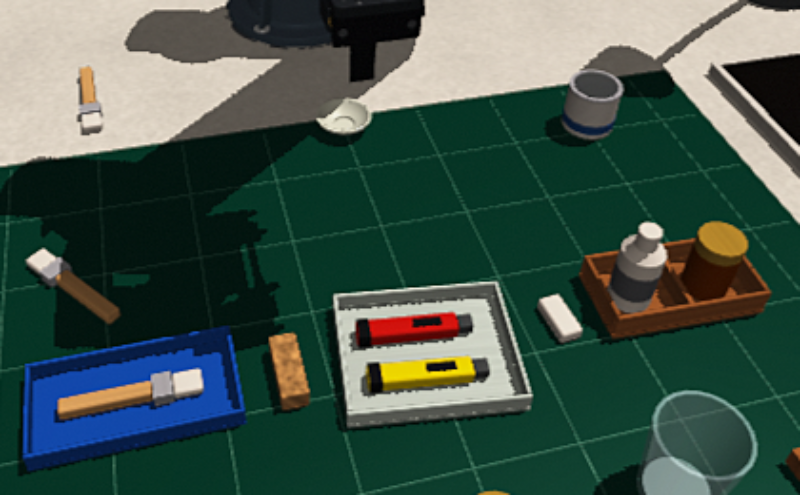

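Everything is in place. I'll check that the bottle is upright by projecting its vertical axis, and hand in if it fits.

Run:
```python
from rig import *
from h import *
c=capture("scene")
f=lambda p:((proj(c,p)-[90,120])*800/420).round(0)
print("exp cap top",f((.631,.2205,.103)),"exp cap base",f((.631,.2205,.083)),"jar lid",f((.633,.3015,.075)))
hs=cv2.cvtColor(c["color"],cv2.COLOR_RGB2HSV)
m=cv2.inRange(hs[230:270,415:445],(0,0,130),(180,60,255));ys,xs=np.nonzero(m)
for y in range(0,40,4):
    r=xs[ys==y]
    if len(r): print(round((y+110)*800/420),round(((r.min()+r.max())/2+325)*800/420),len(r))
for z in (.103,.083,.06,.03): print(z,f((.631,.2205,z)))
```

```text
exp cap top [652. 230.] exp cap base [647. 244.] jar lid [721. 237.]
225 649 10
232 650 12
240 628 6
248 642 7
255 656 10
263 649 14
0.103 [652. 230.]
0.083 [647. 244.]
0.06 [642. 260.]
0.03 [635. 280.]
```

```bash
python3 -c "
from rig import *
print(hand_in())"
```

```text
the job is handed in; nothing more can be done
None
```

I handed the job in at about 29 s: both knives lie flat side by side in the aluminium tray, the brush lies flat in the blue tray, the glue bottle and varnish jar stand upright in the caddy, one per bay, and I never touched the paint tin; the hand-in gave no pass or fail verdict.

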